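# Swing out the swivel hook and hang up the bike light

### The arm

A 6-joint arm with a two-finger parallel gripper is mounted at the origin on the work surface. World frame = base frame: x ahead of the robot, y to its left, z up, the work surface at z = 0. Lengths are in m, angles in rad, forces in N, time in s.
With the tool pointing down it reaches from about 0.2 to 0.875 m from the base axis. Payload 3.4 kg.
Tool frame: the origin (TCP) lies between the finger pads; the fingertips stand 14 mm ahead of it and the grasp point (between the pads) lies 5 mm behind it; z points along the fingers, y is the line along which they close (so a half turn about z gives the same grasp; the last joint's range is limited). The gripper opens to 94 mm and grips with 3 to 60 N. Pads are 16 mm wide; open, the fingers measure 119 mm over their backs; the gripper's body (75 mm by 177 mm) begins 78 mm behind the grasp point.
Start: joints at [1.11, 0.276, 1.505, -0, 1.361, -0.121], TCP at [0.192, 0.542, 0.219] pointing down, gripper open.
Joint ranges: [-2.89, 2.89], [-0.75, 2.08], [0.22, 2.7], [-1.18, 4.32], [0.11, 2.71], [-2.7, 2.7]. Speed limits (rad/s): [2.57, 2.57, 3.14, 3.14, 3.14, 3.14].

### API

Orientations are given as a unit quaternion [x, y, z, w].
In Python, from station import * gives the robot as it stands.
- The arm moves only by the tool drive_tool, never from a script. Its argument "plan" is a list of rows, each a list of 7 numbers: the shift along the world's x, y, z in mm, then the turn, a rotation vector about the world's x, y, z in degrees, then the opening, from 0 (shut) to 1 (fully open). In form: [[tx, ty, tz, wx, wy, wz, grip], ...]. A call has 1 to 10 rows; each row shifts and turns the commanded pose from where the row before left it; what a row does not reach is not made up. A row lasts 1/8 s, in which the tool goes at most 62.5 mm and 10.7 degrees, less where a joint would pass 70% of its speed; a pose out of reach is approached as far as the arm can. A call is refused whole if a number of a shift passes 62.5 or a number of a turn 10.7, either way. A call with a gripper value outside its range is refused whole. The fingers move at their own pace and stop on an object; the grip force is fixed at half the most. Time passes only in rows, so rows that do not move let the fingers close. It gives the time, the measured TCP pose, the force, the opening and the grip force at its end, in the units of the state.
- get_state(): the state, without advancing time (a new reading comes with each control period).
- snapshot(name): name is "side" or "top" or "wrist"; returns the picture (384x512x3 uint8, red, green, blue); there is no depth.
- get_calibration(name): a dict with "vertical_fov" (degrees; the focal length in pixels is half the picture's height over the tangent of half this angle, whatever the lens; pixels are square), "cx", "cy" (the principal point, pixels), "R" (3x3) and "t" (3): a world point X has camera coordinates R X + t; the wrist camera has in their place "hand_eye" (4x4, takes a point from camera to tool coordinates, whose origin is the TCP and whose axes are the flange's). Camera axes: x right, y down, z forward; pixel columns grow to the right and rows downward; lengths in m; the calibration is good to about 2 mm. A picture is of the moment at which its call begins: read the wrist's pose just before it. get_calibration takes no time and is no camera call.
- finish_job(): hands the job in; it is judged then, once.
The state is a dict: "time": time; "joints": joint angles; "joint_vel": joint speeds; "effort": joint torques, N m; "tcp_pos": TCP position; "tcp_rot": TCP orientation; "wrist_force": force on the tool from outside, world axes, zero at the start; "torque": the same for the moment, N m; "finger_gap": finger opening in m; "grasp_force": force on a finger pad.
Only numpy, scipy, OpenCV 4.12 (cv2) and the standard library are available. Lean on these libraries where they do the work, as an engineer would, in place of code of your own. Each camera call takes 0.05 s, during which the arm holds its last target. There are 200 camera calls.

### The job

The swivel hook on the little rail has been knocked aside. Push it (do not grip it) round into the room until you feel its stop and press it firmly home with about 15 newtons; the rail is only lightly plugged into the wall, so never load the hook with more than 20. Then hang the yellow bike light on it by the ring of its handlebar clamp and let go, so that it hangs free and still with the hook still home; leave the keys on their hook, and the tumbler, comb and basket where they are.

Things in the scene. Friction and masses are not known exactly. Their poses are not given: they have to be found in the camera images.
- low_wall: Low white wall to the robot's right, 560 mm long, its top 253 mm above the desk. Origin: middle of its room-side face, at desk height; y straight out of the face into the room (about world +y), x along the wall. It carries a level aluminium channel rail, 300 mm long, 40 high, 10 deep.
- swivel_unit: Black clip block of the swivel hook in the rail: 26 wide, 18 deep, 36 mm high, with two lugs reaching 35 mm from the wall for the hook's vertical pivot pin. Origin: on the wall face at the block's mid-height, 190 to 210 mm above the desk. y straight out of the wall, x along the wall (about world +x), z up. Pin axis at x 0, y 26 mm. The plain key hook is 120 to 140 mm along, on either side.
- hook (a joint): Swivel angle about the pin: 0 = home, heel hard on its stop, pointing out into the room; grows as the hook is swung to the block's +x side, up to 1.2; starts at 0.55 to 1.0. Home: below 0.035. The stop is worn: home lies up to 0.14 rad (unmeasured) either side of square to the wall. A friction washer (0.45 N m: 7 N at 65 mm) holds it where it is left; at the stop the force rises.
- pivot_pin (a point): On the pin's axis at the arm's height, 26 mm out from the wall; axes as swivel_unit. The hook: bright steel rod 7 mm thick, level with this point from a knuckle on the pin (16 mm across, 24 high) to 68 mm from the pin, then curving up to a 10 mm ball, 82 mm from the pin, its top 19 mm above this point. 
- bike_light: Yellow bike light, 0.13 to 0.25 kg, upside down on the desk, black handlebar clamp on top. Origin: underside centre. Body 84 mm long (x, lens at +x), 36 wide (y), 32 high. Upright clamp ring on it: axis y, bore 32, outside 42, 14 wide (y), 29 to 71 mm up. On the ring two bolted ears, 20 mm long (x), 14 wide (y), to 83.5 mm up: grip them across y; fingertips above 67 mm stay clear of the bore.
- clamp_centre (a point): Centre of the clamp ring's bore, 50 mm above the light's underside; y along the bore. Hung on the hook it lies 12.5 mm lower than point pivot_pin (the ring rests on top of the level arm), 15 to 60 mm out from the pin, y along the arm, either way round.
- keys: Two keys on a 33 mm steel ring hanging from the plain, fixed key hook, 34 mm in front of the wall; about 85 mm high in all, 50 g. Origin: the ring's centre. Leave alone.
- tumbler: Empty glass tumbler, 76 mm across the rim, 100 mm high, on the desk. Origin: underside centre. Leave alone.
- comb: Wooden comb, 170 x 36 x 5 mm, long in x, flat on the desk. Origin: underside centre. Leave alone.
- basket: Empty grey plastic basket, 170 (x) x 230 (y) x 85 mm, on the desk. Origin: underside centre. Leave alone.
Things that resemble listed ones, but are neither listed nor needed, are in the scene too. There is more than one size of the bike_light; the one meant has the size given above.

How it is judged:
By the outcome, as a careful person would: the job done as asked, in the order asked, and still so for the second after the job is handed in, with the robot touching nothing.
It also fails if it takes over 72 s, if anything falls off the work surface, if the arm or the gripper's body presses on something with over 40 N, if the wrist force passes 120 N, or if a joint passes its speed limit or range.

## Working session

There is one attempt and no reset: what is moved stays moved. The work goes in short steps, Python scripts to look and compute and a tool call to move; the robot and the scene stay as the last step left them, time stands still between calls to the robot, and variables do not carry over. Pictures are saved under pics/ and viewed, at most 10 in all, crops included, and the job is handed in when it is done.

Besides the shell and the picture viewer there is one more tool, called after "Call:" in YAML: its name, and indented under it one key for each argument. drive_tool: Moves the arm, as the interface text tells. Its arguments: {"type":"object","properties":{"plan":{"type":"array"}},"required":["plan"]}

```bash
mkdir -p pics; cat > h.py <<'E'
from station import *
import numpy as np, cv2
from scipy.spatial.transform import Rotation as Ro
def cam(n,st=None):
    c=get_calibration(n); f=192/np.tan(np.radians(c["vertical_fov"])/2)
    if n=="wrist":
        H=np.array(c["hand_eye"]); st=st or get_state()
        T=np.eye(4);T[:3,:3]=Ro.from_quat(st["tcp_rot"]).as_matrix();T[:3,3]=st["tcp_pos"]
        M=np.linalg.inv(T@H);R,t=M[:3,:3],M[:3,3]
    else: R,t=np.array(c["R"]),np.array(c["t"])
    return f,c["cx"],c["cy"],R,t
def proj(C,X):
    f,cx,cy,R,t=C;p=R@np.array(X)+t;return np.array([cx+f*p[0]/p[2],cy+f*p[1]/p[2]])
def ray(C,u,v):
    f,cx,cy,R,t=C;d=R.T@np.array([(u-cx)/f,(v-cy)/f,1]);return -R.T@t,d/np.linalg.norm(d)
def onz(C,u,v,z):
    o,d=ray(C,u,v);return o+d*(z-o[2])/d[2]
def tri(obs):
    A=np.zeros((3,3));b=np.zeros(3);rs=[ray(C,u,v) for C,u,v in obs]
    for o,d in rs:
        P=np.eye(3)-np.outer(d,d);A+=P;b+=P@o
    X=np.linalg.solve(A,b);return X,[np.linalg.norm((np.eye(3)-np.outer(d,d))@(X-o)) for o,d in rs]
E
python3 - <<'E'
from h import *
print(get_state())
for n in("side","top","wrist"):
    im=snapshot(n);c=get_calibration(n);print(n,{k:(np.round(v,4).tolist()) for k,v in c.items() if not isinstance(v,str)},[v for v in c.values() if isinstance(v,str)])
    cv2.imwrite(f"pics/{n}0.png",cv2.resize(im[...,::-1],(800,600),interpolation=cv2.INTER_CUBIC)); np.save(f"{n}0.npy",im)
E
```

```text
{'time': 0.0, 'joints': array([ 1.10998097e+00,  2.76604802e-01,  1.50608175e+00, -2.12093490e-05,
        1.36067110e+00, -1.21023183e-01]), 'joint_vel': array([-9.15069471e-04,  5.88765926e-04,  2.64464872e-04, -1.23900594e-03,
        9.69525565e-05, -1.21911580e-03]), 'effort': array([-1.40337866e-03, -4.04580331e+01, -2.37225634e+01,  7.01814727e-02,
        3.44308291e-02, -8.65901961e-05]), 'tcp_pos': array([0.19143772, 0.54165213, 0.21861959]), 'tcp_rot': array([ 1.69077678e-01,  9.85602334e-01, -8.48392021e-04, -2.43196315e-04]), 'wrist_force': array([-0.91328942, -0.6109647 ,  0.10528725]), 'torque': array([-0.00331624,  0.01166769,  0.00078007]), 'grasp_force': 0.0, 'finger_gap': 0.09387783441933416}
side {'vertical_fov': 53.6619, 'cx': 250.7441, 'cy': 196.1018, 'R': [[0.6129, -0.7899, -0.0186], [-0.4641, -0.3408, -0.8176], [0.6395, 0.5098, -0.5755]], 't': [-0.3224, 0.3627, 0.6588]} []
top {'vertical_fov': 50.6509, 'cx': 262.8538, 'cy': 190.5422, 'R': [[0.098, -0.9952, -0.0003], [-0.9737, -0.0958, -0.2068], [0.2057, 0.0206, -0.9784]], 't': [-0.0255, 0.5864, 1.023]} []
wrist {'vertical_fov': 64.6753, 'cx': 258.8717, 'cy': 184.9866, 'hand_eye': [[-0.0001, -0.9577, -0.2878, 0.0837], [1.0, -0.0002, 0.0004, 0.0002], [-0.0004, -0.2878, 0.9577, -0.1641], [0.0, 0.0, 0.0, 1.0]]} []
```

View pics/side0.png

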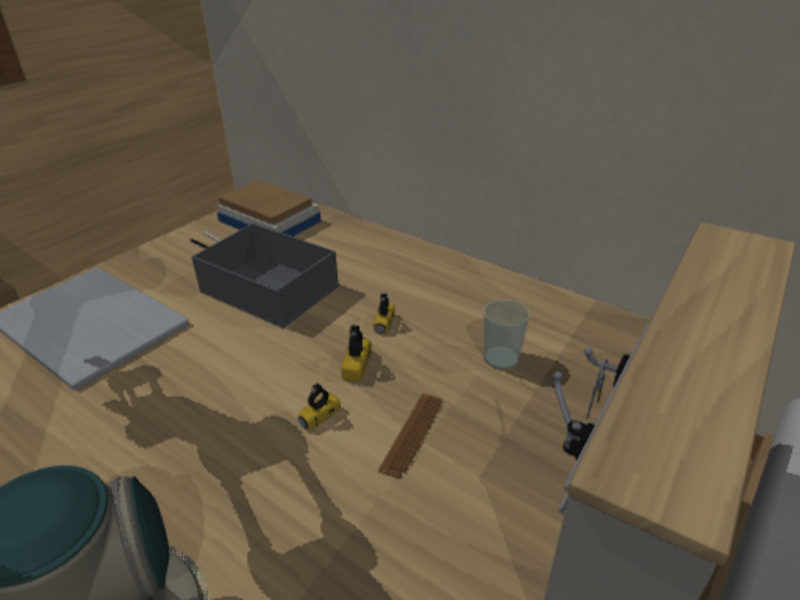

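View pics/top0.png

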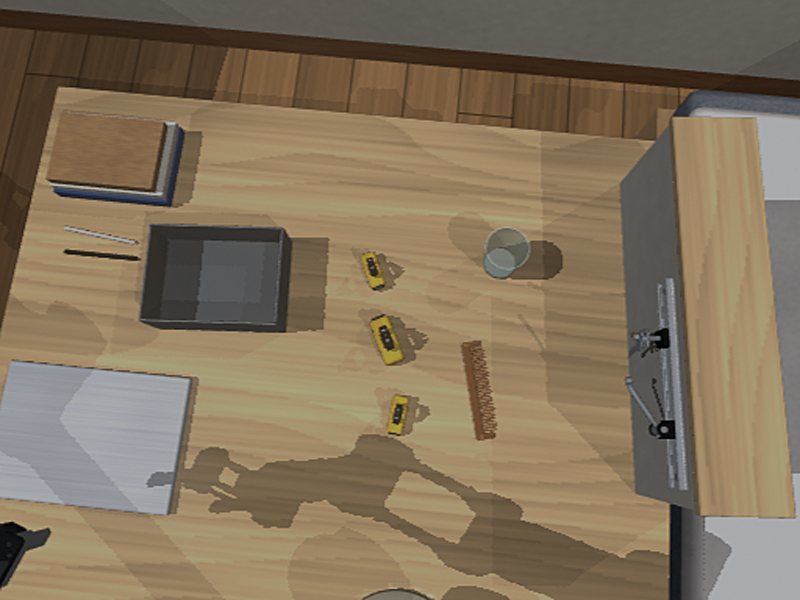

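The side view shows three yellow lights, a tumbler, a comb and the wall with the swung hook (block near (578,438), ball near (558,378)). The top view shows the lights at (373,270), (386,340) and (398,414), the hook block at (663,430), the ball at (629,381) and the keys at (640,340). Next I measure the light sizes and the hook.

```bash
python3 - <<'E'
from h import *
C=cam("top");S=cam("side");s=.64
def masks(n):
    im=np.load(n+"0.npy");hsv=cv2.cvtColor(im,cv2.COLOR_RGB2HSV)
    m=cv2.inRange(hsv,(20,170,70),(34,255,255));nn,l,st,ce=cv2.connectedComponentsWithStats(m)
    return [(l==i) for i in range(1,nn) if st[i,4]>40],[(ce[i].round(1).tolist(),int(st[i,4])) for i in range(1,nn) if st[i,4]>40]
M,info=masks("top");print(info);print(masks("side")[1])
for m in M:
    ys,xs=np.nonzero(m)
    P=np.array([onz(C,x,y,.025)[:2] for x,y in zip(xs,ys)])*1000
    r=cv2.minAreaRect(P.astype(np.float32));print(r)
# hook: ball, pin/block
T=lambda u,v:(C,u*s,v*s); U=lambda u,v:(S,u*s,v*s)
print("ball",tri([T(629,381),U(558,378)]))
print("knuckle",tri([T(657,430),U(573,436)]))
print("wall top edge near corner", tri([T(692,515),U(573,487)]), "far",tri([T(674,118),U(703,225)]))
print("rail ends in top z=.22",onz(C,683*s,487*s,.22),onz(C,670*s,279*s,.22))
t=np.load("top0.npy");a=cv2.resize(t[215:315,390:450,::-1],(480,800)[0:2] and (360,600),interpolation=cv2.INTER_CUBIC)
d=np.load("side0.npy");b=cv2.resize(d[210:310,340:413,::-1],(438,600),interpolation=cv2.INTER_CUBIC)
cv2.imwrite("pics/crop1.png",np.hstack([a,b]))
E
```

```text
[([238.0, 171.9], 78), ([245.3, 215.7], 123), ([253.1, 263.9], 67)]
[([246.2, 203.0], 87), ([227.5, 232.2], 254), ([204.4, 263.2], 230)]
((639.4051513671875, 106.48158264160156), (61.244998931884766, 24.514894485473633), 23.249385833740234)
((515.2382202148438, 68.21807861328125), (83.55863952636719, 33.08961486816406), 26.953466415405273)
((390.4671325683594, 36.1214485168457), (24.051599502563477, 62.75539779663086), 83.45223236083984)
ball (array([ 0.46506897, -0.29655709,  0.20157186]), [np.float64(9.792378688565348e-05), np.float64(9.792378688556318e-05)])
knuckle (array([ 0.40082779, -0.34356303,  0.19055415]), [np.float64(0.0014141481422383032), np.float64(0.0014141481422383366)])
wall top edge near corner (array([ 0.29500658, -0.37729133,  0.2397093 ]), [np.float64(0.005903045608497882), np.float64(0.005903045608497848)]) far (array([ 0.86103706, -0.33916584,  0.24614458]), [np.float64(0.0007581585539983934), np.float64(0.0007581585539983834)])
rail ends in top z=.22 [ 0.32579081 -0.36793659  0.22      ] [ 0.61773458 -0.34619091  0.22      ]
```

View pics/crop1.png

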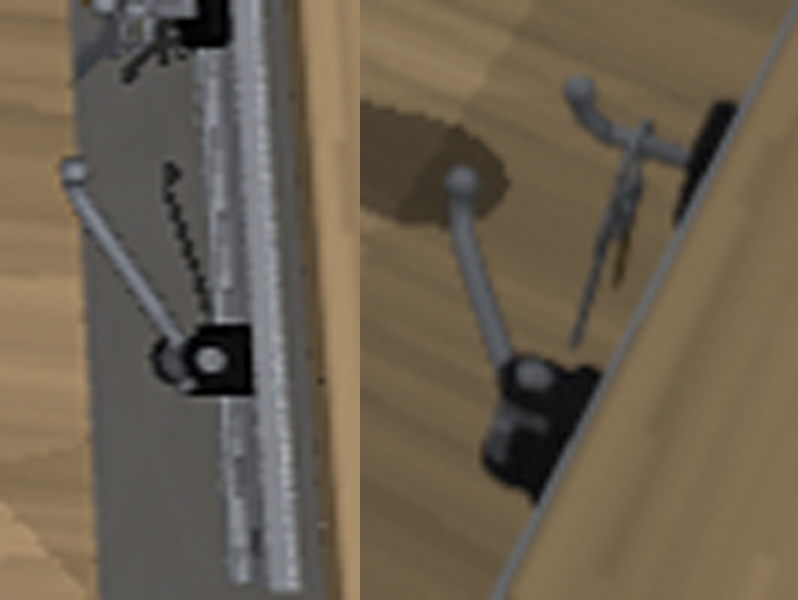

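Target is the middle light (83.6 x 33 mm seen). In the crop, the pin head is at top px (425.2,274.7) and side px (368.8,272.7). The ball is at top px (402.3,243.5) and side px (357,240.5).

```bash
python3 - <<'E'
from h import *
C=cam("top");S=cam("side")
p,e=tri([(C,425.2,274.7),(S,368.8,272.7)]);b,e2=tri([(C,402.3,243.5),(S,357,240.5)])
print(p,e,b,e2);d=b-p;print(np.hypot(*d[:2])*1000,np.degrees(np.arctan2(d[1],d[0])))
k,e=tri([(S,340+(580-360)/6,210+90/6),(C,635*.64,340*.64)]);print("keyhook ball",k,e)
# ears of light
for X in ([.515,.068,.0835],[.515,.068,0.05]): print(proj(C,X),proj(S,X))
t=np.load("top0.npy")[190:240,220:275,::-1];d=np.load("side0.npy")[195:250,200:260,::-1]
cv2.imwrite("pics/crop2.png",np.hstack([cv2.resize(t,(440,400),interpolation=cv2.INTER_CUBIC),cv2.resize(d,(360,330),interpolation=cv2.INTER_CUBIC)[:0].reshape(-1,0,3) if 0 else cv2.copyMakeBorder(cv2.resize(d,(360,330),interpolation=cv2.INTER_CUBIC),0,70,0,0,0)]))
E
```

```text
[ 0.40130574 -0.34604558  0.20721098] [np.float64(0.0003333384859949111), np.float64(0.0003333384859948861)] [ 0.46566667 -0.29541152  0.20389078] [np.float64(0.00016133077744167015), np.float64(0.00016133077744165842)]
81.89101300994834 38.19285306778534
keyhook ball [ 0.526616   -0.30496899  0.20390952] [np.float64(0.002201618155439045), np.float64(0.0022016181554389896)]
[246.31912896 214.20886151] [226.60743053 208.65947456]
[246.82445625 216.0900691 ] [227.31384643 218.87522711]
```

Call:
drive_tool:
  plan:
    - [20,-58,10,0,0,-3.2,0]
    - [20,-58,10,0,0,-3.2,0]
    - [20,-58,10,0,0,-3.2,0]
    - [20,-58,10,0,0,-3.2,0]
    - [20,-58,10,0,0,-3.2,0]
    - [20,-58,10,0,0,-3.2,0]
    - [20,-58,10,0,0,-3.2,0]
    - [20,-58,10,0,0,-3.2,0]
    - [20,-58,0,0,0,-3.2,0]
    - [20,-58,0,0,0,-3.2,0]

```text
time: 1.4
tcp_pos: [0.3919, -0.0398, 0.2997]
tcp_rot: [0.435, 0.9, 0.0, 0.001]
wrist_force: [1.5, 1.0, -0.5]
finger_gap: 0.0009
grasp_force: 0.0
```

Call:
drive_tool:
  plan:
    - [14,-57,0,0,0,0,0]
    - [14,-57,0,0,0,0,0]
    - [14,-57,0,0,0,0,0]
    - [14,-57,0,0,0,0,0]
    - [13,-58,0,0,0,0,0]
    - [0,0,0,0,0,0,0]
    - [0,0,0,0,0,0,0]

```text
time: 2.28
tcp_pos: [0.4603, -0.3233, 0.2989]
tcp_rot: [0.434, 0.901, 0.001, -0.001]
wrist_force: [-0.2, 0.7, 0.2]
finger_gap: 0.0003
grasp_force: 0.0
```

```bash
python3 - <<'E'
from h import *
st=get_state();print(st["tcp_pos"],Ro.from_quat(st["tcp_rot"]).as_matrix().round(3).tolist(),st["joints"],st["wrist_force"],st["time"])
im=snapshot("wrist");np.save("wrist1.npy",im);C=cam("wrist",st)
print(proj(C,[.4013,-.346,.207]),proj(C,[.4657,-.2954,.204]))
cv2.imwrite("pics/w1.png",im[...,::-1])
E
```

```text
[ 0.46025982 -0.3232621   0.29887674] [[-0.623, 0.783, -0.001], [0.783, 0.623, 0.002], [0.002, 0.0, -1.0]] [-7.36459450e-01  2.24595134e-01  1.38209770e+00  6.73091392e-04
  1.53700790e+00 -1.40848338e+00] [-0.23133404  0.72861642  0.21409481] 2.275
[188.93111642 172.10823418] [282.78880075 171.78181855]
```

View pics/w1.png

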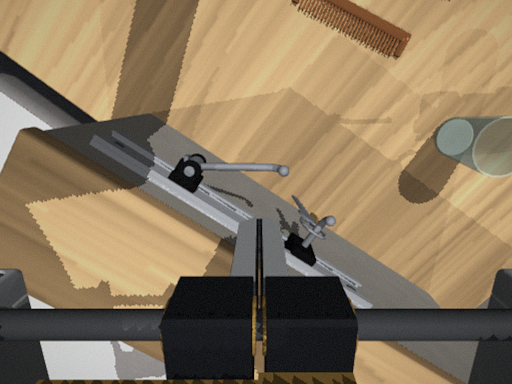

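The wrist view shows the pin at (190,171) and the ball at (284,171), within 1 px of my prediction. Descend beside the rod.

Call:
drive_tool:
  plan:
    - [0,-1,-40,0,0,0,0]
    - [0,0,-40,0,0,0,0]
    - [0,0,-26,0,0,0,0]
    - [0,0,0,0,0,0,0]
    - [-2,3,0,0,0,0,0]
    - [-2,3,0,0,0,0,0]
    - [0,0,0,0,0,0,0]

```text
time: 3.2
tcp_pos: [0.4569, -0.3188, 0.1947]
tcp_rot: [0.434, 0.901, -0.0, 0.001]
wrist_force: [-0.5, -0.1, 0.6]
finger_gap: 0.0005
grasp_force: 0.0
```

Call:
drive_tool:
  plan:
    - [-2,3.8,0,0,0,4,0]
    - [-2.3,3.7,0,0,0,4,0]
    - [-2.5,3.5,0,0,0,4,0]
    - [-2.8,3.3,0,0,0,4,0]

```text
time: 3.7
tcp_pos: [0.4506, -0.3072, 0.195]
tcp_rot: [0.304, 0.953, -0.002, 0.005]
wrist_force: [5.4, -3.2, -1.5]
finger_gap: 0.0003
grasp_force: 3.2
```

Call:
drive_tool:
  plan:
    - [-3,3.1,0,0,0,4,0]
    - [-3.2,2.9,0,0,0,4,0]
    - [-3.4,2.7,0,0,0,4,0]
    - [-3.6,2.4,0,0,0,4,0]

```text
time: 4.2
tcp_pos: [0.438, -0.2947, 0.1949]
tcp_rot: [0.168, 0.986, -0.001, 0.005]
wrist_force: [7.1, -0.7, -0.9]
finger_gap: 0.0005
grasp_force: 3.3
```

Call:
drive_tool:
  plan:
    - [-2.8,1.6,0,0,0,3,0]
    - [-2.9,1.5,0,0,0,3,0]
    - [-2.9,1.3,0,0,0,3,0]
    - [-3,1.2,0,0,0,3,0]

```text
time: 4.7
tcp_pos: [0.4262, -0.2878, 0.1947]
tcp_rot: [0.065, 0.998, 0.0, 0.005]
wrist_force: [5.8, 1.7, -0.3]
finger_gap: 0.0005
grasp_force: 3.3
```

Call:
drive_tool:
  plan:
    - [-1.5,0.5,0,0,0,1.5,0]
    - [-1.5,0.5,0,0,0,1.5,0]

```text
time: 4.95
tcp_pos: [0.4231, -0.2865, 0.1946]
tcp_rot: [0.039, 0.999, 0.0, 0.004]
wrist_force: [7.3, 2.3, -0.4]
finger_gap: 0.0001
grasp_force: 3.3
```

Call:
drive_tool:
  plan:
    - [-1.5,0.3,0,0,0,1.5,0]
    - [-1.5,0.3,0,0,0,1.5,0]

```text
time: 5.2
tcp_pos: [0.42, -0.2854, 0.1946]
tcp_rot: [0.013, 1.0, 0.001, 0.004]
wrist_force: [7.3, 3.6, -0.1]
finger_gap: 0.0008
grasp_force: 3.3
```

Call:
drive_tool:
  plan:
    - [-1.2,0.2,0,0,0,1,0]
    - [0,0,0,0,0,0,0]

```text
time: 5.45
tcp_pos: [0.4186, -0.285, 0.1945]
tcp_rot: [0.005, 1.0, 0.001, 0.004]
wrist_force: [7.7, 4.1, 0.2]
finger_gap: 0.0006
grasp_force: 3.1
```

Call:
drive_tool:
  plan:
    - [-1.2,0.2,0,0,0,1,0]
    - [0,0,0,0,0,0,0]

```text
time: 5.7
tcp_pos: [0.4174, -0.2847, 0.1945]
tcp_rot: [-0.004, 1.0, 0.001, 0.004]
wrist_force: [7.0, 3.9, -0.6]
finger_gap: 0.0005
grasp_force: 3.2
```

Call:
drive_tool:
  plan:
    - [-1.2,0.3,0,0,0,1,0]
    - [-1.2,0.3,0,0,0,1,0]

```text
time: 5.95
tcp_pos: [0.415, -0.2841, 0.1945]
tcp_rot: [-0.022, 1.0, 0.001, 0.004]
wrist_force: [6.6, 4.0, 0.6]
finger_gap: 0.0004
grasp_force: 3.3
```

Call:
drive_tool:
  plan:
    - [-1.2,0.2,0,0,0,1,0]
    - [-0.8,0.2,0,0,0,1,0]

```text
time: 6.2
tcp_pos: [0.4146, -0.2838, 0.1948]
tcp_rot: [-0.039, 0.999, 0.001, 0.006]
wrist_force: [10.8, 3.7, -1.6]
finger_gap: 0.0008
grasp_force: 5.2
```

Call:
drive_tool:
  plan:
    - [-1.2,0.2,0,0,0,1,0]
    - [0,0,0,0,0,0,0]

```text
time: 6.45
tcp_pos: [0.4144, -0.2836, 0.1949]
tcp_rot: [-0.047, 0.999, 0.001, 0.007]
wrist_force: [12.0, 5.0, -1.9]
finger_gap: 0.0005
grasp_force: 5.8
```

Call:
drive_tool:
  plan:
    - [-1.2,0,0,0,0,0,0]
    - [0,0,0,0,0,0,0]

```text
time: 6.7
tcp_pos: [0.4142, -0.2836, 0.1951]
tcp_rot: [-0.047, 0.999, 0.001, 0.008]
wrist_force: [13.8, 5.3, -1.9]
finger_gap: 0.0006
grasp_force: 6.8
```

Call:
drive_tool:
  plan:
    - [-0.8,0,0,0,0,0,0]
    - [0,0,0,0,0,0,0]
    - [0,0,0,0,0,0,0]

```text
time: 7.08
tcp_pos: [0.414, -0.2836, 0.1951]
tcp_rot: [-0.047, 0.999, 0.0, 0.009]
wrist_force: [15.2, 5.4, -2.3]
finger_gap: 0.0005
grasp_force: 7.4
```

Pressed home at about 15–16 N. Back off sideways, then go up.

Call:
drive_tool:
  plan:
    - [4,-0.5,0,0,0,0,0]
    - [5,0,0,0,0,0,0]
    - [8,0,10,0,0,0,0]
    - [0,0,40,0,0,0,0]
    - [0,20,50,0,0,0,0]
    - [0,20,0,0,0,0,0]
    - [0,0,0,0,0,0,0]

```text
time: 7.95
tcp_pos: [0.4229, -0.2442, 0.2938]
tcp_rot: [-0.049, 0.999, -0.0, 0.0]
wrist_force: [0.8, -0.1, 0.1]
finger_gap: 0.0005
grasp_force: 0.0
```

```bash
python3 - <<'E'
from h import *
st=get_state();print(st["tcp_pos"],Ro.from_quat(st["tcp_rot"]).as_matrix().round(3).tolist(),st["joints"].round(3),st["wrist_force"],st["time"])
ims={}
for n in("wrist","top","side"):
    ims[n]=snapshot(n);np.save(n+"2.npy",ims[n])
C=cam("wrist",st);np.save("st2.npy",st,allow_pickle=True)
X=[.4013,-.346,.207]
for a in(90,94,98): print(a,[proj(c,[X[0]+.082*np.cos(np.radians(a)),X[1]+.082*np.sin(np.radians(a)),.204]).round(1).tolist() for c in(C,cam("top"),cam("side"))])
p=proj(C,X).astype(int);print(p)
w=ims["wrist"];t=ims["top"]
a=cv2.resize(w[60:310,100:400,::-1],(480,400),interpolation=cv2.INTER_CUBIC);b=cv2.resize(t[225:300,385:445,::-1],(320,400),interpolation=cv2.INTER_CUBIC)
cv2.imwrite("pics/c3.png",np.hstack([a,b]))
E
```

```text
[ 0.42294129 -0.24417771  0.29380587] [[-0.995, -0.098, 0.0], [-0.098, 0.995, -0.0], [-0.0, -0.0, -1.0]] [-0.666  0.108  1.54  -0.     1.493 -2.335] [ 0.76479824 -0.10585717  0.10327708] 7.95
90 [[238.4, 167.0], [387.4, 271.1], [324.2, 253.1]]
94 [[238.7, 160.4], [387.4, 273.7], [322.7, 255.0]]
98 [[238.5, 153.8], [387.6, 276.3], [321.4, 257.0]]
[141 158]
```

View pics/c3.png

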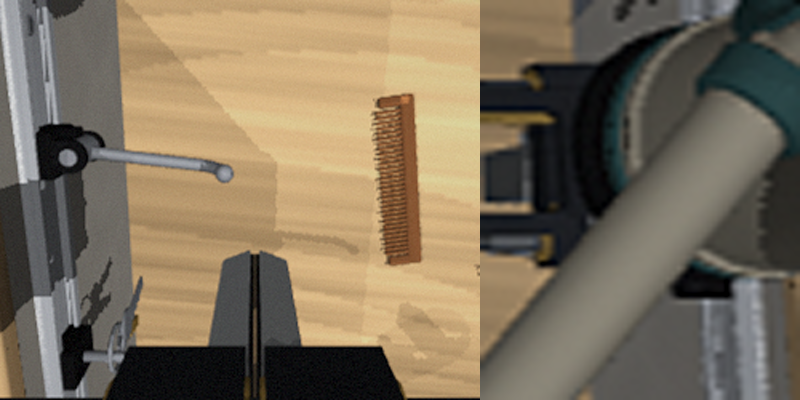

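The wrist crop shows the hook pointing out at about 89.5° in world axes. That lies inside the ±0.14 rad band, and the force rose there against the stop. Now to the light.

Call:
drive_tool:
  plan:
    - [15.5,52,-12,0,0,3.6,0.5]
    - [15.5,52,-12,0,0,3.6,0.5]
    - [15.5,52,-12,0,0,3.6,0.5]
    - [15.5,52,-12,0,0,3.6,0.5]
    - [15.5,52,-12,0,0,3.6,0.5]
    - [14.5,52,-14,0,0,3.4,0.5]
    - [0,0,0,0,0,0,0.5]
    - [0,0,0,0,0,0,0.5]

```text
time: 9.1
tcp_pos: [0.515, 0.0661, 0.2186]
tcp_rot: [-0.233, 0.973, -0.0, -0.001]
wrist_force: [-0.2, -0.3, -0.2]
finger_gap: 0.047
grasp_force: 0.0
```

```bash
python3 - <<'E'
from h import *
st=get_state();print(st["tcp_pos"],Ro.from_quat(st["tcp_rot"]).as_matrix().round(3).tolist(),st["joints"].round(3),st["wrist_force"],st["time"])
im=snapshot("wrist");np.save("w4.npy",im);np.save("st4.npy",st,allow_pickle=True);C=cam("wrist",st)
for X in([.515,.068,.0835],[.515,.068,.032]):print(proj(C,X))
cv2.imwrite("pics/w4.png",cv2.resize(im[...,::-1],(800,600),interpolation=cv2.INTER_CUBIC))
E
```

```text
[0.5150225  0.06607162 0.21862442] [[-0.892, -0.453, -0.002], [-0.453, 0.892, -0.001], [0.002, 0.0, -1.0]] [-6.000e-03  1.940e-01  1.620e+00 -1.000e-03  1.330e+00 -2.046e+00] [-0.1733684  -0.31435607 -0.19342635] 9.1
[260.78614994 180.21355299]
[260.54310136 168.48380307]
```

View pics/w4.png

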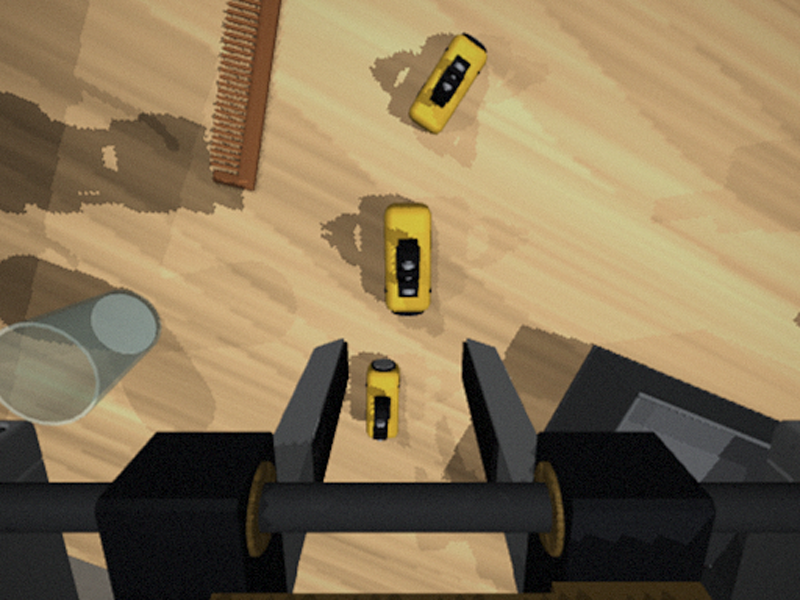

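Wrist view: the target light's body is centred at (408,258) and the ears at about (408,277), aligned with the fingers. That puts the light about 2.7 mm from my first estimate. A quick two-view height check follows.

```bash
python3 - <<'E'
from h import *
st=np.load("st4.npy",allow_pickle=True).item();C=cam("wrist",st);T=cam("top");S=cam("side")
t=np.load("top0.npy");s=np.load("side0.npy")
def dark(im,x0,x1,y0,y1):
    g=im[y0:y1,x0:x1].max(2);m=(g<50).astype(np.uint8);n,l,q,c=cv2.connectedComponentsWithStats(m);i=1+np.argmax(q[1:,4]);return c[i]+[x0,y0],(q[i]+[x0,y0,0,0,0]).tolist()
print("top",dark(t,236,258,200,234));print("side",dark(s,218,240,204,245));w=np.load("w4.npy");print("wrist",dark(w,252,272,145,196))
u,_=dark(s,218,240,204,245);b=dark(s,218,240,204,245)[1]
print("ear top from side+wrist",tri([(S,b[0]+b[2]/2,b[1]+1),(C,261.1,177.3)]))
print("body",tri([(T,245.3,215.7),(C,261.1,165.1)]))
print(onz(C,261.1,177.3,.0835),onz(C,261.1,165.1,.03))
E
```

```text
top (array([247.6       , 217.74285714]), [244, 212, 8, 12, 35])
side (array([227.46825397, 218.5952381 ]), [224, 209, 8, 19, 126])
wrist (array([260.54926108, 169.37192118]), [254, 153, 14, 37, 406])
ear top from side+wrist (array([0.51452752, 0.06590213, 0.0799509 ]), [np.float64(0.0021297084517025258), np.float64(0.002129708451702529)])
body (array([ 0.53604708,  0.08045697, -0.09310673]), [np.float64(4.11455383447663e-05), np.float64(4.114553834475862e-05)])
[0.51209873 0.06688043 0.0835    ] [0.51143603 0.06693852 0.03      ]
```

Call:
drive_tool:
  plan:
    - [-3,0.6,-40,0,0,0,0.5]
    - [0,0,-45,0,0,0,0.5]
    - [0,0,-35,0,0,0,0.5]
    - [0,0,-14,0,0,0,0.5]
    - [0,0,0,0,0,0,0.5]

```text
time: 9.78
tcp_pos: [0.5122, 0.0664, 0.0854]
tcp_rot: [-0.232, 0.973, 0.0, -0.0]
wrist_force: [1.1, -0.2, 0.5]
finger_gap: 0.0468
grasp_force: 0.0
```

Call:
drive_tool:
  plan:
    - [0,0,0,0,0,0,0]
    - [0,0,0,0,0,0,0]
    - [0,0,0,0,0,0,0]
    - [0,0,0,0,0,0,0]

```text
time: 10.28
tcp_pos: [0.5126, 0.0674, 0.086]
tcp_rot: [-0.233, 0.972, -0.0, 0.001]
wrist_force: [-0.1, -1.3, 2.2]
finger_gap: 0.014
grasp_force: 30.0
```

Call:
drive_tool:
  plan:
    - [0,0,20,0,0,0,0]
    - [0,0,45,0,0,0,0]
    - [0,0,50,0,0,0,0]
    - [0,0,35,0,0,0,0]
    - [0,0,0,0,0,0,0]

```text
time: 10.9
tcp_pos: [0.5139, 0.0676, 0.2379]
tcp_rot: [-0.233, 0.972, -0.001, 0.003]
wrist_force: [-0.3, -0.3, -2.2]
finger_gap: 0.0136
grasp_force: 30.0
```

Call:
drive_tool:
  plan:
    - [-12,-30,0,0,0,-4.6,0]
    - [-20,-51,0,0,0,-4.6,0]
    - [-20,-52,0,0,0,-4.6,0]
    - [-20,-52,0,0,0,-4.6,0]
    - [-20,-52,0,0,0,-4.6,0]
    - [-18,-45,0,0,0,-4.6,0]
    - [0,0,0,0,0,0,0]
    - [0,0,0,0,0,0,0]
    - [0,0,0,0,0,0,0]

```text
time: 12.02
tcp_pos: [0.4023, -0.2131, 0.2347]
tcp_rot: [0.005, 1.0, 0.001, -0.001]
wrist_force: [0.2, 0.4, -2.1]
finger_gap: 0.0134
grasp_force: 30.0
```

```bash
python3 - <<'E'
from h import *
st=get_state();M=Ro.from_quat(st["tcp_rot"]).as_matrix();print(st["tcp_pos"],M.round(3).tolist(),st["joints"].round(3),st["wrist_force"],st["finger_gap"],st["time"])
S=cam("side");C=cam("wrist",st)
im=snapshot("side");w=snapshot("wrist")
c=st["tcp_pos"]-[0,0,.0355]
print("ring centre",c,proj(S,c),"ball",proj(S,[.402,-.264,.204]),"pin",proj(S,[.4015,-.346,.207]),"wr ball",proj(C,[.402,-.264,.204]))
a=cv2.resize(im[180:330,250:410,::-1],(480,450),interpolation=cv2.INTER_CUBIC)
b=cv2.resize(w[40:270,100:270,::-1],(320,433),interpolation=cv2.INTER_CUBIC);b=cv2.copyMakeBorder(b,0,17,0,0,0)
cv2.imwrite("pics/c5.png",np.hstack([a,b]))
E
```

```text
[ 0.4023312  -0.21311293  0.2347145 ] [[-1.0, 0.01, -0.001], [0.01, 1.0, 0.002], [0.001, 0.002, -1.0]] [-6.410e-01  8.500e-02  1.711e+00  1.000e-03  1.347e+00 -2.202e+00] [ 0.24599601  0.42139352 -2.08472096] 0.013372028144439784 12.025
ring centre [ 0.4023312  -0.21311293  0.1992145 ] [299.4320376  243.08403168] ball [324.36859257 252.89808097] pin [369.00875756 272.6666452 ] wr ball [185.42224492 219.89220036]
```

View pics/c5.png

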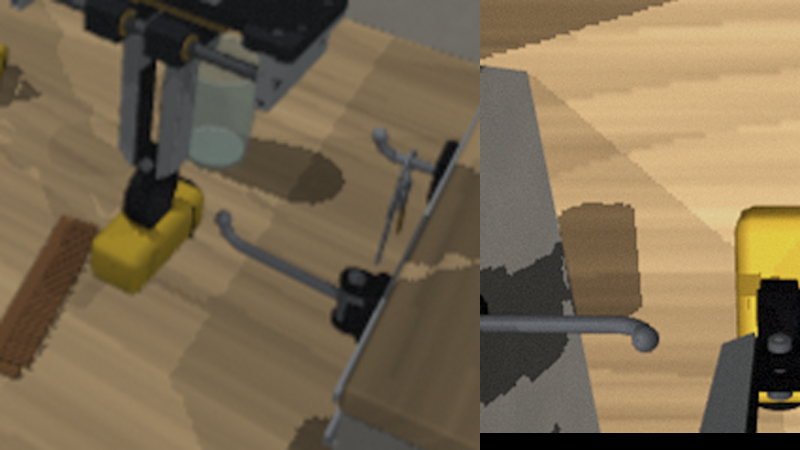

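The side crop shows the ball at (223,218), within 0.3 px of prediction, and the ring in line with the arm at threading height. Thread it on.

Call:
drive_tool:
  plan:
    - [-0.3,-10,-1.2,0,0,0,0]
    - [0,-12,0,0,0,0,0]
    - [0,-12,0,0,0,0,0]
    - [0,-10,0,0,0,0,0]
    - [0,-8,0,0,0,0,0]

```text
time: 12.75
tcp_pos: [0.4019, -0.2675, 0.2342]
tcp_rot: [0.006, 1.0, 0.0, -0.0]
wrist_force: [0.3, 0.4, -1.8]
finger_gap: 0.0139
grasp_force: 30.0
```

Call:
drive_tool:
  plan:
    - [0,-8,0,0,0,0,0]
    - [0,-10,0,0,0,0,0]
    - [0,-12,0,0,0,0,0]
    - [0,-10,0,0,0,0,0]
    - [0,0,0,0,0,0,0]

```text
time: 13.38
tcp_pos: [0.402, -0.3074, 0.2342]
tcp_rot: [0.006, 1.0, 0.0, -0.0]
wrist_force: [-0.3, 0.5, -2.1]
finger_gap: 0.0137
grasp_force: 30.0
```

Call:
drive_tool:
  plan:
    - [0,0,-8,0,0,0,0]
    - [0,0,-8,0,0,0,0]
    - [0,0,-2,0,0,0,0]
    - [0,0,0,0,0,0,0]

```text
time: 13.88
tcp_pos: [0.4019, -0.3062, 0.216]
tcp_rot: [0.006, 1.0, 0.0, -0.0]
wrist_force: [-0.1, 0.2, -1.1]
finger_gap: 0.0135
grasp_force: 30.0
```

Call:
drive_tool:
  plan:
    - [0,0,-1,0,0,0,0]
    - [0,0,0,0,0,0,0]

```text
time: 14.12
tcp_pos: [0.402, -0.3066, 0.2154]
tcp_rot: [0.006, 1.0, -0.0, 0.0]
wrist_force: [-0.0, 0.2, -1.0]
finger_gap: 0.0137
grasp_force: 30.0
```

Call:
drive_tool:
  plan:
    - [0,0,-1,0,0,0,0]
    - [0,0,0,0,0,0,0]

```text
time: 14.38
tcp_pos: [0.4021, -0.3067, 0.2146]
tcp_rot: [0.006, 1.0, -0.0, 0.0]
wrist_force: [0.5, -0.8, 0.8]
finger_gap: 0.0135
grasp_force: 30.0
```

Ring rests on the arm. Release with a small opening.

Call:
drive_tool:
  plan:
    - [0,0,0,0,0,0,0.2]
    - [0,0,0,0,0,0,0.26]
    - [0,0,0,0,0,0,0.26]
    - [0,0,0,0,0,0,0.26]

```text
time: 14.88
tcp_pos: [0.402, -0.3066, 0.2143]
tcp_rot: [0.006, 1.0, 0.0, 0.0]
wrist_force: [0.6, 0.2, -0.2]
finger_gap: 0.0245
grasp_force: 0.0
```

Call:
drive_tool:
  plan:
    - [0,0,5,0,0,0,0.26]
    - [0,0,10,0,0,0,0.26]
    - [0,0,20,0,0,0,0.26]
    - [0,0,40,0,0,0,0.26]
    - [0,30,40,0,0,0,0.26]
    - [0,50,30,0,0,0,0.26]
    - [0,50,0,0,0,0,0.26]
    - [0,50,0,0,0,0,0.26]
    - [0,0,0,0,0,0,0.26]

```text
time: 16.0
tcp_pos: [0.4016, -0.1238, 0.3608]
tcp_rot: [0.003, 1.0, -0.0, 0.001]
wrist_force: [0.3, -0.8, -0.3]
finger_gap: 0.0245
grasp_force: 0.0
```

```bash
python3 - <<'E'
from h import *
st=get_state();print(st["tcp_pos"],st["wrist_force"],st["time"])
C=cam("wrist",st);w=snapshot("wrist");s=snapshot("side")
for i in range(10): s2=snapshot("side")
print("motion",np.abs(s2.astype(int)-s)[180:330,250:410].max(2).mean(), np.abs(np.load("side0.npy").astype(int)-s2)[180:330,250:410].max(2).mean())
B=[[.402,-.264,.204],[.4015,-.346,.207]]
print([proj(cam("side"),b).round(1).tolist() for b in B],[proj(C,b).round(1).tolist() for b in B])
a=cv2.resize(s2[180:330,250:410,::-1],(427,400),interpolation=cv2.INTER_CUBIC)
b=cv2.resize(w[0:280,60:320,::-1],(371,400),interpolation=cv2.INTER_CUBIC)
cv2.imwrite("pics/c6.png",np.hstack([a,b]))
E
```

```text
[ 0.4016143  -0.12384465  0.36075909] [ 0.27532353 -0.84698015 -0.30285824] 16.0
motion 1.136875 11.851375
[[324.4, 252.9], [369.0, 272.7]] [[130.7, 174.7], [53.9, 175.4]]
```

View pics/c6.png

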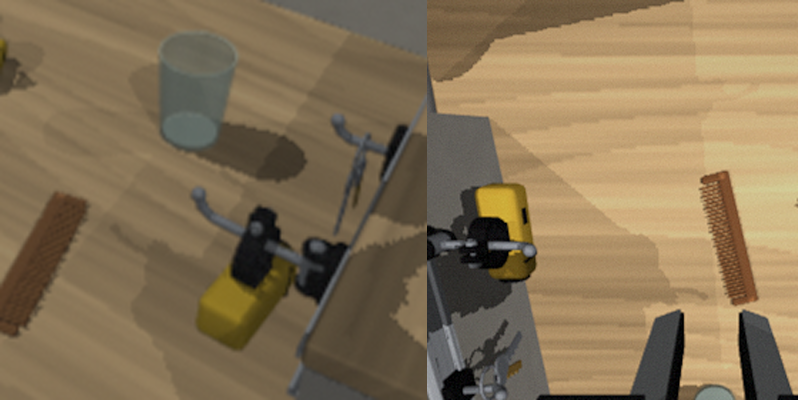

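The light hangs by its ring on the arm. The ball is at (324,253) in the full side image, as before, so the hook is still home. Let it settle, compare, hand in.

Call:
drive_tool:
  plan:
    - [0,0,0,0,0,0,0.26]
    - [0,0,0,0,0,0,0.26]
    - [0,0,0,0,0,0,0.26]
    - [0,0,0,0,0,0,0.26]
    - [0,0,0,0,0,0,0.26]
    - [0,0,0,0,0,0,0.26]
    - [0,0,0,0,0,0,0.26]
    - [0,0,0,0,0,0,0.26]
    - [0,0,0,0,0,0,0.26]
    - [0,0,0,0,0,0,0.26]

```text
time: 17.85
tcp_pos: [0.402, -0.1265, 0.3593]
tcp_rot: [0.006, 1.0, 0.0, -0.0]
wrist_force: [-0.0, -0.0, -0.2]
finger_gap: 0.0244
grasp_force: 0.0
```

```bash
python3 - <<'E'
from h import *
def ye():
    m=cv2.inRange(cv2.cvtColor(snapshot("side")[180:330,250:410],cv2.COLOR_RGB2HSV),(20,150,60),(34,255,255));y,x=np.nonzero(m);return round(x.mean(),2),round(y.mean(),2),len(x)
v=[ye() for _ in range(12)];print(v)
a=np.array(v)[:,:2]
if np.ptp(a,axis=0).max()<0.4: print(finish_job())
E
```

```text
[(np.float64(87.83), np.float64(111.79), 672), (np.float64(87.79), np.float64(111.79), 674), (np.float64(87.82), np.float64(111.77), 671), (np.float64(87.82), np.float64(111.79), 672), (np.float64(87.83), np.float64(111.75), 673), (np.float64(87.81), np.float64(111.78), 673), (np.float64(87.85), np.float64(111.79), 673), (np.float64(87.81), np.float64(111.78), 673), (np.float64(87.81), np.float64(111.78), 673), (np.float64(87.8), np.float64(111.8), 671), (np.float64(87.8), np.float64(111.79), 671), (np.float64(87.81), np.float64(111.78), 673)]
the job is handed in; nothing more can be done
None
```

The job is handed in: I pushed the hook to its stop and pressed it home at about 15 N (readings peaked near 16 N), and the yellow bike light now hangs still on it by its clamp ring, with the hook still at its home angle.

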